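Release the magnetic chuck and hold up the repaired mould insert

ROBOT

A 7-joint arm with a two-finger parallel gripper is mounted at the origin on the work surface. World frame = base frame: x ahead of the robot, y to its left, z up, the work surface at z = 0. Lengths are in m, angles in rad, forces in N, time in s.
With the tool pointing down it reaches from about 0.425 to 0.875 m from the base axis. Payload 4.7 kg.
Tool frame: the origin (TCP) lies midway between the tips of the shut fingers; the grasp point (between the pads) lies 19 mm behind it (ctrl.grip_point_offset is the distance from the TCP to the grasp point, in m); z points along the fingers, y is the line along which they close (so a half turn about z gives the same grasp; the last joint's range is limited). The gripper opens to 87 mm and grips with 3 to 60 N. Pads are 19 mm wide; open, the fingers measure 117 mm over their backs; the gripper's body (75 mm by 190 mm) begins 51 mm behind the grasp point.
Start: joints at [-1.108, 0.321, -0.07, 1.45, 0.023, 1.371, -0.057], TCP at [0.282, 0.586, 0.223] pointing down, gripper open.
Joint ranges: [-2.86, 2.86], [-0.3, 2.09], [-1.38, 1.24], [0.06, 2.45], [-1.56, 4.7], [0.09, 2.05], [-2.69, 2.69]. Speed limits (rad/s): [2.57, 2.57, 3.14, 3.14, 3.14, 3.14, 3.14].

INTERFACE

Orientations are given as a rotation vector (axis times angle).
In Python, from bench import ctrl gives the robot as it stands.
- The arm moves only by the tool move_arm, never from a script. Its argument "increments" is text: rows parted by semicolons, each of 7 numbers parted by spaces: the shift along the world's x, y, z in mm, then the turn, a rotation vector about the world's x, y, z in degrees, then the closure in counts, from 0 (fully open) to 255 (shut). A call has exactly 8 rows; each row shifts and turns the commanded pose from where the row before left it; what a row does not reach is not made up. A row lasts 1/12 s, in which the tool goes at most 41.7 mm and 7.16 degrees, less where a joint would pass 70% of its speed; a pose out of reach is approached as far as the arm can. A call with a gripper value outside its range is refused whole. The fingers move at their own pace and stop on an object; "grip_force" is the grip in N (left out, the last holds). Time passes only in rows, so rows that do not move let the fingers close, or fill a call up. It gives the time, the measured TCP pose, the force, the opening and the grip force at its end, in the units of the state.
- ctrl.get_state(): the state, without advancing time (a new reading comes with each control period).
- ctrl.get_image(name): name is "scene" or "side" or "wrist"; returns a dict with "frame" (480x640x3 uint8, red, green, blue), "depth" (480x640 float32, m along the optical axis (not along the pixel's ray), 0 where there is no reading), "fx", "fy", "cx", "cy" (pixels), "position" and "orientation" of the camera in the world. Camera axes: x right, y down, z forward; pixel columns grow to the right and rows downward; lengths in m; the calibration is good to about 2 mm. A picture is of the moment at which its call begins.
- ctrl.close_job(): hands the job in; it is judged then, once.
Trained networks look in a picture, given as the dict that the camera call returned (one of the last four; its "shot" number tells which), for a name from the list of things; names that differ only in an ending like _2 or _b are one class to them, and where a whole thing is asked for, a point or a joint stands for the part that bears it (a point fixed in the world has none). Each returns a list of dicts, best first, with "score" (0 to 1); they miss things now and then, are a little off and sometimes report something else, mostly with a low value. They report only what shows in the picture. A call takes as long as a camera call. They do not tell look-alikes from the thing itself.
- ctrl.find_in(target, picture): "centre" ([x, y, z] in m, in world coordinates, good to about 4 mm: the middle of the surface that is visible of it).
- ctrl.silhouettes(target, picture): "region" (480x640 bool, what is visible of it).
The state is a dict: "time": time; "joint_positions": joint angles; "qd": joint speeds; "joint_torque": joint torques, N m; "position": TCP position; "tool_rot": TCP orientation; "ft_force": force on the tool from outside, world axes, zero at the start; "torque": the same for the moment, N m; "grip_width": opening from 0.0 (shut) to 1.0 (fully open); "grip_force": force on a finger pad.
Only numpy, scipy, OpenCV 4.12 (cv2) and the standard library are available. Lean on these libraries where they do the work, as an engineer would, in place of code of your own. Each camera call takes 0.05 s, during which the arm holds its last target. There are 200 camera calls.

TASK

The weld repair is done: press the release button of the magnetic chuck fully down and let it come back up, and only then pick the mould insert with the straight flat-sided rib (not the one with the round boss) up off the chuck. Keep it level all the way and finish while holding it, steady and level in the gripper, over the chuck with about 10 cm of free air under it, so that its underside can be inspected; do not put it down. Leave the other insert and everything else on the bench where it is.

Things in the scene. Friction and masses are not known exactly. Their poses are not given: they have to be found in the camera images.
- release (a joint): the release button on top of the control box: 0 = up, 0.006 m = fully down. Spring return; fully down takes about 5 N. Pressed straight down.
- release_top (a point): centre of the top face of the release button (black round cap, 32 mm across, 6 mm travel, in a steel ring). It faces straight up; this point moves down with the cap.
- control_box: grey control box of the chuck, 100 x 90 mm in plan and 50 mm high, fixed to the bench; the button stands in the middle of its top. Origin at the centre of its underside, z up.
- chuck: square magnetic chuck, blue sides and a dark steel top with thin brass pole lines, 200 x 200 mm and 50 mm high, fixed to the bench. Origin at the centre of its underside, z up; its flat top face is at z = 50 mm. The two inserts stand on it side by side, in either order. (The magnetism itself is not simulated.)
- rib_insert_center (a point): steel mould insert with a rib, the one to lift, about 0.55 to 0.77 kg: a bar 96 (x) x 32 (y) x 20 mm high, and standing on its middle a straight rib 56 (x) x 14 (y) x 30 mm high, so 50 mm high in all. This point is on its centre line half-way up, 25 mm above its underside (5 mm above the bar's top, inside the rib); x along the bar and rib, z up. Centre of mass is below the middle of the rib. The rib can be pinched across y from above.
- boss_insert_center (a point): the other steel mould insert, to be left alone: same bar of 96 (x) x 32 (y) x 20 mm with a round boss 25 mm across and 30 mm high on its middle, 50 mm high in all. This point is on its axis, 25 mm above its underside.
- guide_pillar_center (a point): loose steel guide pillar standing upright on the bench, 34 mm across with a 48 mm foot, 106 mm high; point half-way up on its axis. To be left alone.
- spanner_grip (a point): steel spanner 180 mm long lying on the bench beyond the chuck; point on its handle. To be left alone.
- cleaner_center (a point): white plastic bottle, 60 mm across, 160 mm high, standing on the bench; point half-way up on its axis. To be left alone.
Mind the look-alikes: they are no part of the job. What is shaped like the control_box but orange or pink is not meant. Leave any blue or green look-alike of the part that bears rib_insert_center alone.

How it is judged:
On the way, in this order (a step that is already met when the one before it is completed fails the run):
1. the release button is fully down while the ribbed insert still stands on the chuck (value of joint release above 0.005 m and distance of rib_insert_center from where it was at the start of the episode below 0.015 m), for 0.05 s.
2. the button is back up and the ribbed insert still stands on the chuck (value of joint release below 0.001 m and distance of rib_insert_center from where it was at the start of the episode below 0.015 m), for 0.1 s.
3. the ribbed insert is up over the chuck, level and clear of everything but the fingers (z of rib_insert_center in the frame of chuck between 0.135 and 0.235 m and horizontal distance between rib_insert_center and chuck below 0.1 m and angle between rib_insert_center's own z axis and vertical below 0.1 rad and contact force between rib_insert and chuck below 0.1 N and contact force between rib_insert and control_box below 0.1 N and contact force between rib_insert and boss_insert below 0.1 N and contact force between rib_insert and guide_pillar below 0.1 N and contact force between rib_insert and spanner below 0.1 N and contact force between rib_insert and cleaner below 0.1 N and contact force between the fingers and rib_insert above 1 N), for 0.3 s.
At the end, for the whole second after the job is handed in: Only the fingers touch the ribbed insert; its underside is 60-160 mm above the chuck face, its centre within 100 mm horizontally of the chuck centre, level within 0.10 rad, under 20 mm/s and 0.15 rad/s; the button is up; the other insert, pillar, spanner and bottle are within 25 mm of their starts (all of step 3 and distance of each of boss_insert_center, guide_pillar_center, spanner_grip, cleaner_center from where it was at the start of the episode below 0.025 m and linear speed of rib_insert below 0.02 m/s and angular speed of rib_insert below 0.15 rad/s and value of joint release below 0.001 m); the arm keeps its last pose, push and grip.
It fails at once if the ribbed insert is tipped by more than 0.3 rad (angle between rib_insert_center's own z axis and vertical above 0.3 rad).
It fails at once if the other insert, the pillar, the spanner or the bottle is moved by more than 25 mm (not (distance of each of boss_insert_center, guide_pillar_center, spanner_grip, cleaner_center from where it was at the start of the episode below 0.025 m)).
It also fails if it takes over 38 s, if anything falls off the work surface, if the arm or the gripper's body presses on something with over 40 N, if the wrist force passes 120 N, or if a joint passes its speed limit or range.

## Working session

There is one attempt and no reset: what is moved stays moved. The work goes in short steps, Python scripts to look and compute and a tool call to move; the robot and the scene stay as the last step left them, time stands still between calls to the robot, and variables do not carry over. Pictures are saved under pics/ and viewed, at most 10 in all, crops included, and the job is handed in when it is done.

Besides the shell and the picture viewer there is one more tool, called after ">>>" in YAML: its name, and indented under it one key for each argument. move_arm: Moves the arm, as the interface text tells. Its arguments: {"type":"object","properties":{"increments":{"type":"string"},"grip_force":{"type":"number"}},"required":["increments"]}

```bash
mkdir -p pics; cat > h.py <<'E'
import numpy as np, cv2
from scipy.spatial.transform import Rotation as R
from bench import ctrl
def rot(o):
    o=np.array(o,float)
    return o if o.shape==(3,3) else (R.from_rotvec(o).as_matrix() if o.size==3 else R.from_quat(o).as_matrix())
def cloud(p):
    v,u=np.mgrid[:480,:640]; d=p["depth"]
    c=np.stack([(u-p["cx"])/p["fx"]*d,(v-p["cy"])/p["fy"]*d,d],-1)
    w=c@rot(p["orientation"]).T+np.array(p["position"]); w[d==0]=np.nan
    return w
def save(p,n): cv2.imwrite(f"pics/{n}.png",p["frame"][...,::-1])
E
python3 - <<'E'
from h import *
for n in ["scene","side"]:
    p=ctrl.get_image(n); save(p,n+"0"); print(n,p["position"],p["orientation"])
    w=cloud(p)
    for t in ["release_top","rib_insert_center","boss_insert_center","chuck","control_box","guide_pillar_center","cleaner_center"]:
        print(t,[(np.round(r["centre"],3).tolist(),round(r["score"],2)) for r in ctrl.find_in(t,p)])
print(ctrl.get_state())
E
```

```text
scene [ 0.9832037  -0.6590556   0.81526768] [-2.23039525 -0.68852485  0.30165971]
release_top [([0.384, 0.392, 0.071], 0.48), ([0.284, 0.217, 0.071], 0.41), ([0.577, -0.168, 0.047], 0.39), ([0.689, 0.342, 0.078], 0.37)]
rib_insert_center [([0.55, -0.189, 0.069], 0.89), ([0.65, -0.346, 0.02], 0.6), ([0.357, -0.345, 0.025], 0.57), ([0.689, 0.341, 0.083], 0.5), ([0.457, 0.232, 0.071], 0.28)]
boss_insert_center [([0.543, -0.096, 0.073], 0.61), ([0.549, -0.19, 0.067], 0.27)]
chuck [([0.578, -0.175, 0.048], 0.84)]
control_box [([0.399, 0.373, 0.046], 0.87), ([0.298, 0.199, 0.048], 0.72), ([0.461, 0.218, 0.053], 0.7)]
guide_pillar_center [([0.516, -0.407, 0.058], 0.88)]
cleaner_center [([0.689, 0.344, 0.08], 0.92)]
side [-0.08352489 -0.79843538  0.93228394] [-2.16550966  0.75438634 -0.33318089]
release_top [([0.442, 0.231, 0.074], 0.65), ([0.385, 0.394, 0.073], 0.63)]
rib_insert_center [([0.526, -0.195, 0.071], 0.95), ([0.345, -0.352, 0.017], 0.9), ([0.634, -0.344, 0.02], 0.59)]
boss_insert_center [([0.53, -0.094, 0.068], 0.67)]
chuck [([0.503, -0.167, 0.051], 0.62), ([0.672, 0.339, 0.077],
[... 240 characters left out ...]
ns': array([-1.10790408,  0.32095572, -0.07010168,  1.45047153,  0.02260077,
        1.37081569, -0.05691091]), 'qd': array([ 4.93991546e-04,  3.84246464e-04, -1.02824082e-05, -2.45660850e-03,
        1.52363269e-04,  7.18282410e-04,  1.48881619e-03]), 'joint_torque': array([-4.18915160e-04, -4.91037655e+01, -4.02798895e-01, -3.12763166e+01,
       -6.34866301e-02,  3.34453478e-02,  1.68697845e-06]), 'position': array([0.28205471, 0.58564686, 0.22262964]), 'tool_rot': array([6.99029362e-01, 3.06276010e+00, 1.94910061e-04]), 'ft_force': array([-0.54622911,  0.31996166, -0.39251249]), 'torque': array([-0.03603107,  0.01975758, -0.02786285]), 'grip_force': 0.0, 'grip_width': 0.9963515491481556}
```

View pics/scene0.png

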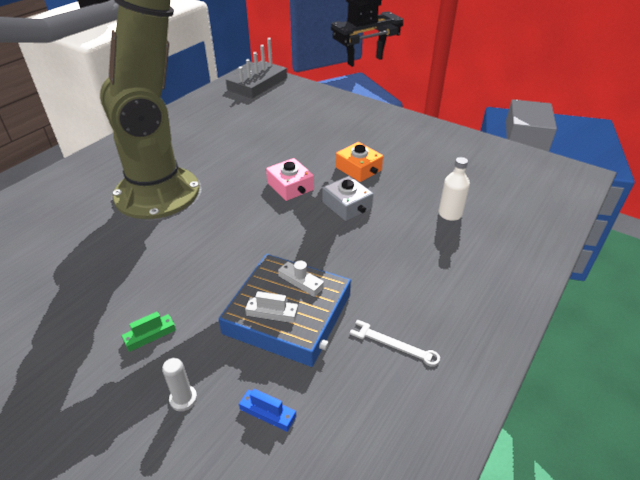

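View pics/side0.png

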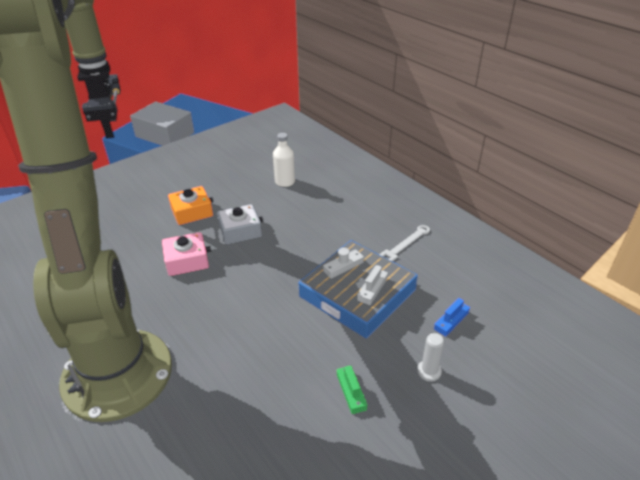

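The grey box is at scene (348,195) and side (238,222), with the orange and pink ones as decoys. The ribbed insert on the chuck is at scene (271,305) and side (373,285), and the boss insert is at scene (301,275). Next I measure the button cap and the rib from the depth clouds.

```bash
python3 - <<'E'
from h import *
for n in ["scene","side"]:
    p=ctrl.get_image(n); w=cloud(p); X,Y,Z=w[...,0],w[...,1],w[...,2]
    g=p["frame"].max(-1)
    # box: button
    b=(abs(X-.45)<.06)&(abs(Y-.225)<.06)
    for lo,hi in [(.04,.054),(.054,.062),(.062,.07),(.07,.09)]:
        m=b&(Z>lo)&(Z<hi); print(n,"box z",lo,hi,m.sum(),np.nanmedian(w[m],0).round(4) if m.any() else '', (np.nanmin(w[m],0)+np.nanmax(w[m],0))/2 if m.any() else '')
    m=b&(Z>.054)&(g<60); print("dark",m.sum(),w[m].mean(0),Z[m].max())
    for nm,cx,cy in [("rib",.54,-.19),("boss",.535,-.095)]:
        q=(abs(X-cx)<.06)&(abs(Y-cy)<.045)
        for lo,hi in [(.064,.074),(.094,.106)]:
            m=q&(Z>lo)&(Z<hi)
            if m.sum()<5: print(nm,lo,m.sum());continue
            (c,s,a)=cv2.minAreaRect((w[m][:,:2]*1000).astype(np.float32)); print(n,nm,lo,m.sum(),c,s,a,Z[m].mean())
    q=(abs(X-.54)<.16)&(abs(Y+.165)<.16)&(Z>.045)&(Z<.055)
    print("chuck",cv2.minAreaRect((w[q][:,:2]*1000).astype(np.float32)))
E
```

```text
scene box z 0.04 0.054 716 [0.4617 0.2192 0.0489] [0.44868386 0.23185568 0.04699975]
scene box z 0.054 0.062 100 [0.4597 0.2265 0.0595] [0.45414521 0.22765543 0.05797653]
scene box z 0.062 0.07 66 [0.4519 0.2269 0.0669] [0.44891947 0.23226645 0.06603429]
scene box z 0.07 0.09 51 [0.4476 0.2354 0.0711] [0.44820387 0.23520227 0.07180879]
dark 59 [0.44929016 0.23072621 0.06927652] 0.07354661431892695
scene rib 0.064 491 (541.9275512695312, -186.07052612304688) (95.63632202148438, 35.622135162353516) 23.19572639465332 0.06894983164433702
scene rib 0.094 207 (542.6715087890625, -186.65614318847656) (55.469970703125, 17.248233795166016) 23.906099319458008 0.09864362898168093
scene boss 0.064 493 (539.4686279296875, -87.99775695800781) (35.36848449707031, 97.31017303466797) 86.06910705566406 0.06893001632403374
scene boss 0.094 98 (539.1033325195312, -87.53868865966797) (22.039690017700195, 24.778396606445312) 36.143680572509766 0.09857644961694159
chuck ((541.5878295898438, -138.4583740234375), (201.2913360595703, 202.49063110351562), 11.058594703674316)
side box z 0.04 0.054 608 [0.4375 0
[... 323 characters left out ...]
310692 0.07136195] 0.0780520962959721
side rib 0.064 284 (542.7017822265625, -186.31289672851562) (100.80110931396484, 32.10661697387695) 22.293367385864258 0.06946494916610048
side rib 0.094 137 (542.6725463867188, -186.27488708496094) (60.32398986816406, 15.226734161376953) 23.708166122436523 0.09932947157968092
side boss 0.064 368 (539.5653076171875, -87.25420379638672) (35.28043746948242, 98.52372741699219) 86.88294219970703 0.06943467947672337
side boss 0.094 71 (540.1193237304688, -86.32740020751953) (28.583126068115234, 20.949939727783203) 49.49472427368164 0.09913205946349972
chuck ((543.3756103515625, -137.5897216796875), (206.64727783203125, 202.92758178710938), 11.193920135498047)
```

>>> move_arm:
  increments: "17 -36 -5 0 0 -4 255;17 -36 -5 0 0 -4 255;17 -36 -5 0 0 -4 255;17 -36 -5 0 0 -4 255;17 -36 -5 0 0 -4 255;17 -36 -5 0 0 -4 255;17 -36 -5 0 0 -4 255;17 -36 -5 0 0 -4 255"
  grip_force: 20

```text
time: 1.57
position: [0.4186, 0.2959, 0.1827]
tool_rot: [1.521, 2.749, 0.002]
ft_force: [0.4, 0.5, 0.3]
grip_width: 0.482
grip_force: 0.0
```

>>> move_arm:
  increments: "10 -20 -25 0 0 -2 255;10 -20 -25 0 0 -2 255;10 -20 -20 0 0 0 255;0 0 -5 0 0 0 255;0 0 0 0 0 0 255;0 0 0 0 0 0 255;0 0 0 0 0 0 255;0 0 0 0 0 0 255"

```text
time: 2.23
position: [0.4483, 0.2394, 0.1088]
tool_rot: [1.608, 2.698, 0.004]
ft_force: [0.9, 0.5, -0.4]
grip_width: 0.008
grip_force: 0.0
```

>>> move_arm:
  increments: "0 -3 -15 0 0 0 255;0 0 -10 0 0 0 255;0 0 -5 0 0 0 255;0 0 -3 0 0 0 255;0 0 -2 0 0 0 255;0 0 -2 0 0 0 255;0 0 -2 0 0 0 255;0 0 0 0 0 0 255"

```text
time: 2.9
position: [0.448, 0.235, 0.0688]
tool_rot: [-1.611, -2.697, -0.001]
ft_force: [-1.9, -0.8, 3.9]
grip_width: 0.004
grip_force: 1.7
```

>>> move_arm:
  increments: "0 0 -1 0 0 0 255;0 0 -1 0 0 0 255;0 0 0 0 0 0 255;0 0 0 0 0 0 255;0 0 0 0 0 0 255;0 0 0 0 0 0 255;0 0 0 0 0 0 255;0 0 0 0 0 0 255"

```text
time: 3.57
position: [0.4481, 0.2349, 0.0667]
tool_rot: [1.611, 2.697, 0.001]
ft_force: [-3.2, 1.3, 5.3]
grip_width: 0.005
grip_force: 2.3
```

>>> move_arm:
  increments: "0 0 -1 0 0 0 255;0 0 -1 0 0 0 255;0 0 -1 0 0 0 255;0 0 0 0 0 0 255;0 0 0 0 0 0 255;0 0 0 0 0 0 255;0 0 0 0 0 0 255;0 0 0 0 0 0 255"

```text
time: 4.23
position: [0.4482, 0.235, 0.0661]
tool_rot: [-1.611, -2.696, -0.001]
ft_force: [-8.1, -2.0, 22.0]
grip_width: 0.008
grip_force: 10.9
```

>>> move_arm:
  increments: "0 0 10 0 0 0 255;0 0 25 0 0 0 255;0 0 25 0 0 0 200;5 -15 25 0 0 -5 100;7 -30 20 0 0 -6 60;7 -30 15 0 0 -6 60;7 -30 10 0 0 -6 60;7 -30 0 0 0 -6 60"

```text
time: 4.9
position: [0.4831, 0.0979, 0.1957]
tool_rot: [2.239, 2.199, 0.006]
ft_force: [1.3, -0.4, 0.4]
grip_width: 0.373
grip_force: 0.0
```

>>> move_arm:
  increments: "7 -33 0 0 0 -6 60;7 -33 0 0 0 -6 60;7 -33 0 0 0 -6 60;7 -33 0 0 0 -6 60;7 -33 0 0 0 -6 60;7 -33 0 0 0 -6 60;7 -30 0 0 0 -6 60;5 -25 0 0 0 -6 60"

```text
time: 5.57
position: [0.535, -0.1572, 0.1932]
tool_rot: [2.942, 1.095, -0.001]
ft_force: [-0.1, -1.0, -0.2]
grip_width: 0.76
grip_force: 0.0
```

>>> move_arm:
  increments: "4 -15 0 0 0 -6 60;3 -10 0 0 0 -6 60;0 0 0 0 0 -5 60;0 0 0 0 0 0 60;0 0 0 0 0 0 60;0 0 0 0 0 0 60;0 0 0 0 0 0 60;0 0 0 0 0 0 60"

```text
time: 6.23
position: [0.5421, -0.178, 0.1936]
tool_rot: [3.071, 0.664, 0.0]
ft_force: [0.4, -0.4, -1.1]
grip_width: 0.765
grip_force: 0.0
```

```bash
python3 - <<'E'
from h import *
s=ctrl.get_state(); print(s["time"],s["position"],s["tool_rot"],s["grip_width"],s["joint_positions"])
M=rot(s["tool_rot"]); print("y yaw",np.degrees(np.arctan2(M[1,1],M[0,1])),"z",M[:,2])
for n in ["wrist","side"]:
    p=ctrl.get_image(n); w=cloud(p); X,Y,Z=w[...,0],w[...,1],w[...,2]; save(p,n+"1")
    for nm,cx,cy in [("rib",.5425,-.186),("boss",.539,-.0875)]:
        m=(abs(X-cx)<.045)&(abs(Y-cy)<.04)&(Z>.09)&(Z<.11)
        if m.sum()>5: print(n,nm,m.sum(),cv2.minAreaRect((w[m][:,:2]*1000).astype(np.float32)),np.median(Z[m]))
    b=(abs(X-.448)<.016)&(abs(Y-.236)<.016)&(Z>.07)&(Z<.08); print("cap",b.sum(),Z[b].mean() if b.any() else '')
E
```

```text
6.2333 [ 0.54209201 -0.17795227  0.19355541] [3.07065415e+00 6.63598437e-01 1.29689425e-04] 0.7646842441685034 [-0.33079311  0.19148754  0.68257312  1.7158275  -0.125698    1.27855077
 -0.76597647]
y yaw -65.61071331310701 z [ 9.16138057e-05 -3.30553278e-05 -9.99999995e-01]
wrist rib 1722 ((544.4957275390625, -183.95443725585938), (55.90402603149414, 14.014164924621582), 23.063228607177734) 0.09920806736762147
wrist boss 1289 ((541.4673461914062, -85.62928009033203), (24.496103286743164, 24.312795639038086), 77.63732147216797) 0.09907492778957872
cap 0 
side rib 152 ((544.5390625, -184.8673858642578), (60.201412200927734, 15.432095527648926), 23.490619659423828) 0.09885325366292869
side boss 85 ((539.2310180664062, -87.51322174072266), (25.28461456298828, 21.052654266357422), 50.342323303222656) 0.09935955327086887
cap 56 0.07229493693576775
```

View pics/wrist1.png

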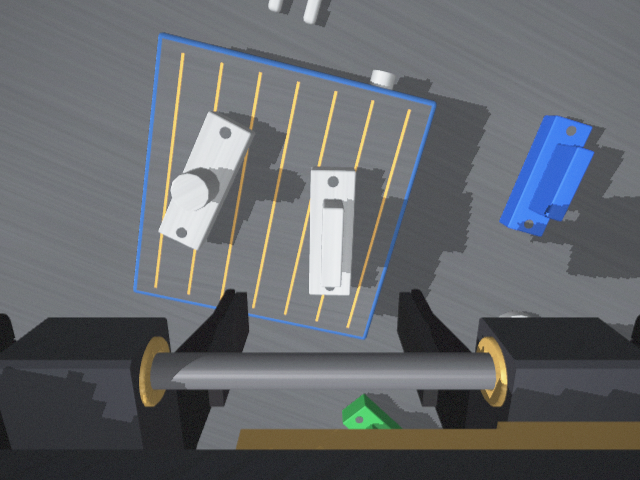

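The rib is vertical at wrist (333,245), between the finger planes and aligned with them. The boss is at (190,190), well clear, and the button is back up at 72 mm. I'll correct the position and descend.

>>> move_arm:
  increments: "1.5 -7.5 -10 0 0 -1 60;0 0 -20 0 0 0 60;0 0 -25 0 0 0 60;0 0 -20 0 0 0 60;0 0 -15 0 0 0 60;0 0 -10 0 0 0 60;0 0 0 0 0 0 60;0 0 0 0 0 0 60"

```text
time: 7.0
position: [0.5433, -0.1863, 0.0933]
tool_rot: [3.077, 0.633, -0.001]
ft_force: [0.2, -0.1, -0.5]
grip_width: 0.769
grip_force: 0.0
```

>>> move_arm:
  increments: "0 0 -8 0 0 0 60;0 0 -7 0 0 0 60;0 0 -4 0 0 0 60;0 0 0 0 0 0 60;0 0 0 0 0 0 60;0 0 0 0 0 0 60;0 0 0 0 0 0 60;0 0 0 0 0 0 60"

```text
time: 7.67
position: [0.5438, -0.186, 0.0749]
tool_rot: [3.077, 0.634, 0.001]
ft_force: [0.0, -0.2, 0.0]
grip_width: 0.758
grip_force: 0.0
```

>>> move_arm:
  increments: "0 0 0 0 0 0 255;0 0 0 0 0 0 255;0 0 0 0 0 0 255;0 0 0 0 0 0 255;0 0 0 0 0 0 255;0 0 0 0 0 0 255;0 0 0 0 0 0 255;0 0 0 0 0 0 255"
  grip_force: 45

```text
time: 8.33
position: [0.5436, -0.1859, 0.0746]
tool_rot: [3.077, 0.634, -0.0]
ft_force: [-0.1, -0.2, 0.4]
grip_width: 0.239
grip_force: 0.0
```

>>> move_arm:
  increments: "0 0 0 0 0 0 255;0 0 0 0 0 0 255;0 0 0 0 0 0 255;0 0 2 0 0 0 255;0 0 4 0 0 0 255;0 0 4 0 0 0 255;0 0 0 0 0 0 255;0 0 0 0 0 0 255"

```text
time: 9.0
position: [0.5435, -0.1861, 0.0846]
tool_rot: [3.077, 0.634, 0.0]
ft_force: [-0.2, -0.3, -7.2]
grip_width: 0.158
grip_force: 45.0
```

>>> move_arm:
  increments: "0 0 5 0 0 0 255;0 0 10 0 0 0 255;0 0 15 0 0 0 255;0 0 15 0 0 0 255;0 0 15 0 0 0 255;0 0 15 0 0 0 255;0 0 10 0 0 0 255;0 0 5 0 0 0 255"

```text
time: 9.67
position: [0.5445, -0.1864, 0.1769]
tool_rot: [3.076, 0.633, 0.005]
ft_force: [0.4, 0.4, -6.8]
grip_width: 0.157
grip_force: 45.0
```

>>> move_arm:
  increments: "0 0 0 0 0 0 255;0 0 0 0 0 0 255;0 0 0 0 0 0 255;0 0 0 0 0 0 255;0 0 0 0 0 0 255;0 0 0 0 0 0 255;0 0 0 0 0 0 255;0 0 0 0 0 0 255"

```text
time: 10.33
position: [0.5435, -0.1859, 0.1744]
tool_rot: [3.077, 0.634, -0.001]
ft_force: [-0.1, 0.1, -7.6]
grip_width: 0.157
grip_force: 45.0
```

```bash
python3 - <<'E'
from h import *
p=ctrl.get_image("scene"); save(p,"scene2"); w=cloud(p); X,Y,Z=w[...,0],w[...,1],w[...,2]
m=(abs(X-.5435)<.06)&(abs(Y+.186)<.06)&(Z>.135)&(Z<.175)&(p["frame"].min(-1)>110)
q=w[m]; print(m.sum(),q.min(0),q.max(0))
b=(abs(X-.448)<.014)&(abs(Y-.236)<.014)&(Z>.066)&(Z<.08); print("cap",Z[b].max())
cv2.imwrite("pics/crop.png",cv2.resize(p["frame"][200:380,180:400,::-1],None,fx=3,fy=3))
print(ctrl.get_state()["torque"])
E
```

```text
581 [ 0.50357517 -0.22231756  0.14818152] [ 0.59269567 -0.15404277  0.17480302]
cap 0.07440110536098399
[-0.09095542  0.09831916 -0.02116877]
```

View pics/crop.png

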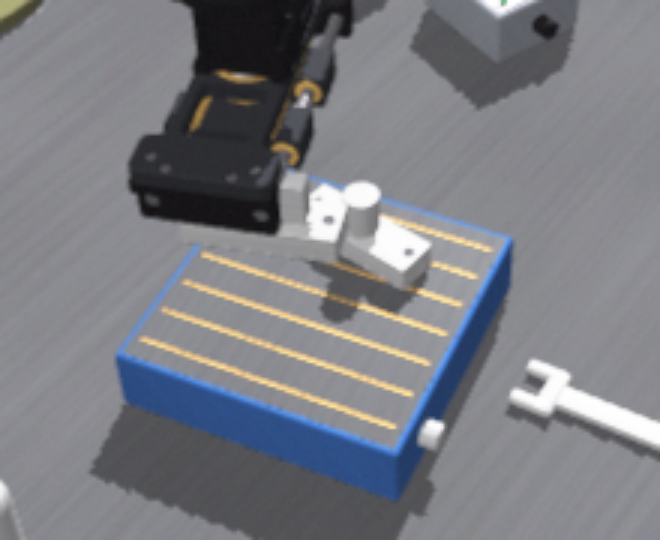

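The insert hangs level at crop (270,235), with its underside about 98 mm above the chuck. The boss insert stands untouched at (375,235). I'll check the tilt of the bar numerically, then hand in.

```bash
python3 - <<'E'
from h import *
p=ctrl.get_image("scene"); w=cloud(p); c=np.array([.5435,-.186]); a=np.radians(23.4)
d=w[...,:2]-c; u=d@[np.cos(a),np.sin(a)]; v=d@[-np.sin(a),np.cos(a)]
m=(abs(u)<.047)&(abs(v)<.015)&(abs(w[...,2]-.169)<.006)&((abs(u)>.03)|(v<-.01))&(p["frame"].min(-1)>110)
A=np.c_[u[m],v[m],np.ones(m.sum())]; k=np.linalg.lstsq(A,w[...,2][m],rcond=None)[0]
print(m.sum(),u[m].min(),u[m].max(),k)
if abs(k[0])<.07: print(ctrl.close_job())
E
```

```text
144 0.011575808879785657 0.046995876152064346 [-0.0165973   0.01497456  0.16967959]
the job is handed in; nothing more can be done
None
```

I pressed the release button to its stop and it came back up. The ribbed insert is now held level (about 0.02 rad measured) with its underside about 98 mm above the chuck; the job is handed in, but no verdict was returned.

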